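# Clip the paint brushes into the rack in size order

### The job

Put the two loose yellow-handled brushes away in the brush rack, in size order with the medium one already clipped in the middle: the small brush into the empty pair of spring clips over the narrow blue tag, the large brush into the pair over the wide orange tag. Press each handle straight down until it clicks fully home in both of its clips, with its black band about midway between the two clips, and let go. Leave the red-handled brush lying where it is.

Things in the scene. Friction and masses are not known exactly. Their poses are not given: they have to be found in the camera images.
- brush_small: Loose brush, yellow handle with black band (22 mm wide), 60 g, head 25 mm wide. Origin: handle's centre line, middle of the band; x to the bristles, z up. Handle round, 18 mm thick, x = -95 to 75 mm; flat head 18 mm thick to x = 150. Lies level on two battens of a drying board, centre line 29 mm above table, 23 above the board; free below from x = -50 to 85 mm.
- brush_large: Loose brush, same yellow handle, black band, length and axes as the small one, 100 g, head 60 mm wide and 18 mm thick. Lies on the same battens in the same way. The places of the three loose brushes, 120 mm apart, are swapped from start to start.
- brush_stray: Bystander, to be left alone: loose brush with red handle, no band, brass ferrule, head 42 mm wide; same handle size, axes and origin. Lies on the same battens.
- rack: Fixed rack, plywood base 150 (x) by 250 mm (y), 12 thick, origin under its centre. Two rails along y at x = -45 and 45 mm, 18 wide, tops at 32 mm. Each has 3 spring clips at y = -80, 0, 80 mm, 14 mm long in x, up to 62 mm high. Between the rails (x = -36 to 36) nothing is higher than the 15 mm tags: room for fingers. Medium yellow brush (head 42 mm, bristles to +x) fixed in the middle pair.
- slot_small (a point): Where the small brush's origin belongs: middle of the empty pair of clips over the blue tag (60 by 25 mm, flat on the base), at either end of the rack. On a seated handle's centre line, 41 mm above the table; x along the handle, z up; clips at x = -45 and 45 mm. Clip mouth 34 mm wide at 62 mm height, sprung throat 11 mm wide at 49 mm; about 10 N pushes a handle through both.
- slot_large (a point): The same for the large brush: middle of the empty pair of clips over the orange tag (60 by 60 mm, 3 mm thick), at the other end of the rack. Same height, axes and clips.

How it is judged:
At the end, for the whole second after the job is handed in: Both yellow brushes clipped home, at rest and released, small over the blue tag, large over the orange: band centre within 20 mm horizontally and 6 mm in height of the slot point, handle within 10 degrees of the slot direction (either way round) (horizontal distance between brush_small and slot_small below 0.02 m and z of brush_small in the frame of slot_small between -0.006 and 0.006 m and angle between the x axis of brush_small and the x axis of slot_small, either way round below 0.175 rad and linear speed of each of brush_small, brush_large below 0.02 m/s and horizontal distance between brush_large and slot_large below 0.02 m and z of brush_large in the frame of slot_large between -0.006 and 0.006 m and angle between the x axis of brush_large and the x axis of slot_large, either way round below 0.175 rad); the robot touches nothing.
It fails at once if the red-handled brush is moved by more than 30 mm (distance of brush_stray from where it was at the start of the episode above 0.03 m).
It also fails if it takes over 61 s, if anything falls off the work surface, if the arm or the gripper's body presses on something with over 40 N, if the wrist force passes 120 N, or if a joint passes its speed limit or range.

### The arm

A 6-joint arm with a two-finger parallel gripper is mounted at the origin on the work surface. World frame = base frame: x ahead of the robot, y to its left, z up, the work surface at z = 0. Lengths are in m, angles in rad, forces in N, time in s.
With the tool pointing down it reaches from about 0.35 to 0.775 m from the base axis. Payload 5.5 kg.
Tool frame: the origin (TCP) lies midway between the tips of the shut fingers; the grasp point (between the pads) lies 19 mm behind it; z points along the fingers, y is the direction in which the jaws open and shut (so a half turn about z gives the same grasp; the last joint's range is limited). The gripper opens to 85 mm and grips with 20 to 120 N. Pads are 22 mm wide; open, the fingers measure 114 mm over their backs; the gripper's body (76 mm by 85 mm) begins 54 mm behind the grasp point. The pads swing forward as they close: fully open they stand 13 mm farther back than shut.
Start: joints at [-1.429, 0.313, 0.046, 1.304, 0, 1.431], TCP at [0.16, -0.552, 0.202] pointing down, gripper open.
Joint ranges: [-2.76, 2.76], [-0.86, 1.69], [-1.03, 1.26], [-2.2, 2.34], [-1.47, 1.5], [-3.14, 3.14]. Speed limits (rad/s): [2.57, 2.57, 3.14, 3.14, 3.14, 3.14].

### API

Orientations are given as a unit quaternion [w, x, y, z].
In Python, from workcell import env gives the robot as it stands.
- The arm moves only by the shell command python3 -m creep 'ROWS' [OPENING] [FORCE]. ROWS is JSON, a list of rows, each a list of 6 numbers: the shift along the tool's x, y, z in m, then the turn, a rotation vector about the tool's x, y, z in degrees. A call has exactly 8 rows; each row is the pose to reach, as a shift and turn from the pose commanded when the call began, along the tool's axes at that moment; what a row does not reach only later rows make up. A row lasts 1/10 s, in which the tool goes at most 50 mm and 8.59 degrees, less where a joint would pass 70% of its speed; a pose out of reach is approached as far as the arm can. A call with a gripper value outside its range is refused whole. OPENING is the finger opening in m, from 0 to 0.0854, set as the call begins (- or left out, the last holds). The fingers move at their own pace and stop on an object; FORCE is the grip in N (left out, the last holds). Time passes only in rows, so rows that repeat a pose let the fingers close, or fill a call up. It gives the time, the measured TCP pose, the force and the opening at its end, in the units of the state.
- env.get_state(): the state, without advancing time (a new reading comes with each control period).
- env.read_camera(name): name is "scene" or "top" or "wrist"; returns (picture, depth): 420x560x3 uint8, blue, green, red; 420x560 float32, m along the optical axis (not along the pixel's ray), 0 where there is no reading.
- env.camera_params(name): a dict with "fx", "fy", "cx", "cy" (pixels), "position" and "orientation" of the camera in the world. Camera axes: x right, y up, looking along -z (the intrinsics and any distortion apply to the point x, -y, -z); pixel columns grow to the right and rows downward; lengths in m; the calibration is good to about 2 mm. A picture is of the moment at which its call begins: read the wrist's pose just before it. camera_params takes no time and is no camera call; for the wrist camera it gives the pose at the moment of the call.
- env.hand_in(): hands the job in, once; it reports no verdict.
The state is a dict: "clock": time; "joint_pos": joint angles; "qvel": joint speeds; "tau": joint torques, N m; "tcp_pos": TCP position; "orientation": TCP orientation; "wrist_force": force on the tool from outside, world axes, zero at the start; "ft_torque": the same for the moment, N m; "finger_gap": finger opening in m.
Only numpy, scipy, OpenCV 4.12 (cv2) and the standard library are available. Lean on these libraries where they do the work, as an engineer would, in place of code of your own. Each camera call takes 0.05 s, during which the arm holds its last target. There are 200 camera calls.

## Working session

There is one attempt and no reset: what is moved stays moved. The work goes in short steps, Python scripts to look and compute and a shell command to move; the robot and the scene stay as the last step left them, time stands still between calls to the robot, and variables do not carry over. Pictures are saved under pics/ and viewed, about 8 in all and at most 12, crops included, and the job is handed in when it is done.

```bash
ls; mkdir -p pics
python3 - <<'E'
from workcell import env
import cv2
s=env.get_state();print(s)
for n in("scene","top"):
    p,d=env.read_camera(n);cv2.imwrite(f"pics/{n}0.png",p);print(n,env.camera_params(n))
E
```

```text
pics
{'clock': 0.0, 'joint_pos': array([-1.42857969e+00,  3.14005199e-01,  4.49610115e-02,  1.30364447e+00,
        3.00982549e-05,  1.43122571e+00]), 'qvel': array([-0.00095743,  0.00042689,  0.00272838, -0.00078258,  0.00037557,
       -0.00197152]), 'tau': array([ 9.71045392e-05, -4.80629718e+01,  2.98529935e+01,  1.93756842e-02,
       -2.46558402e-04, -2.45243612e-06]), 'tcp_pos': array([ 0.15982367, -0.5517248 ,  0.20119889]), 'orientation': array([-9.46182979e-04,  9.90090460e-01,  1.40427865e-01,  1.37973245e-05]), 'wrist_force': array([1.13134783, 0.39902327, 0.04481824]), 'ft_torque': array([-0.01633479, -0.02390658, -0.0363046 ]), 'finger_gap': 0.0850475425711011}
scene {'fx': 454.5978085479435, 'fy': 454.5978085479435, 'cx': 277.9118507416773, 'cy': 213.74081138032096, 'position': array([ 0.98596522, -0.35762876,  0.98278841]), 'orientation': array([0.86169849, 0.25961646, 0.12485832, 0.4177145 ])}
top {'fx': 436.67129623508896, 'fy': 436.67129623508896, 'cx': 285.45180485504454, 'cy': 213.3523904636283, 'position': array([0.33754168, 0.02846977, 0.8728807 ]), 'orientation': array([ 0.73864769,  0.08316941, -0.07253118, -0.66499749])}
```

View pics/top0.png

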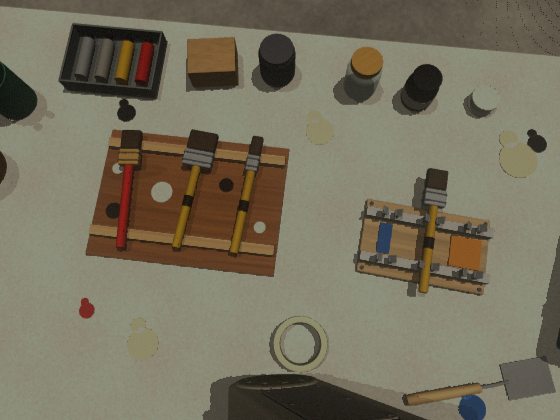

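View pics/scene0.png

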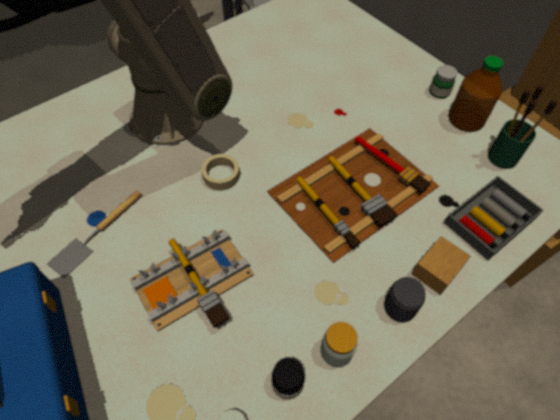

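The top view shows red at about (125,190), large at (188,200) and small at (245,205). In the rack, the blue tag is at (385,237), the medium brush's band at (430,243) and the orange tag at (465,251).

```bash
cat > h.py <<'E'
import numpy as np,cv2
from scipy.spatial.transform import Rotation as R
from workcell import env
def rot(q): return R.from_quat([q[1],q[2],q[3],q[0]]).as_matrix()
def ray(c,uv,z):
    uv=np.atleast_2d(uv).astype(float)
    d=np.c_[(uv[:,0]-c['cx'])/c['fx'],-(uv[:,1]-c['cy'])/c['fy'],-np.ones(len(uv))]@rot(c['orientation']).T
    p=np.array(c['position']); return p+d*((z-p[2])/d[:,2])[:,None]
def handle(p,c,z,box):
    """yellow handle in box: axis line, band centre from the gap along it"""
    x0,y0,x1,y1=box; h=cv2.cvtColor(p,cv2.COLOR_BGR2HSV)
    m=cv2.inRange(h,(15,140,60),(32,255,255)); k=np.zeros_like(m);k[y0:y1,x0:x1]=1
    n,l,st,_=cv2.connectedComponentsWithStats(m*k)
    ids=[i for i in range(1,n) if st[i,4]>15]
    v,u=np.where(np.isin(l,ids)); P=ray(c,np.c_[u,v],z)[:,:2]
    vx,vy,ax,ay=cv2.fitLine(P.astype(np.float32),cv2.DIST_HUBER,0,1e-4,1e-4).ravel()
    d=np.array([vx,vy]);a=np.array([ax,ay]); t=np.sort((P-a)@d)
    g=np.diff(t);i=g.argmax(); b=a+d*(t[i]+t[i+1])/2
    return b,np.degrees(np.arctan2(vy,vx)),g[i],t[[0,-1]]-(t[i]+t[i+1])/2,len(P)
def blob(p,c,z,box,lo,hi):
    x0,y0,x1,y1=box;m=cv2.inRange(cv2.cvtColor(p,cv2.COLOR_BGR2HSV),lo,hi);k=np.zeros_like(m);k[y0:y1,x0:x1]=1
    v,u=np.where(m*k>0); return ray(c,[[ (u.min()+u.max())/2,(v.min()+v.max())/2],[u.mean(),v.mean()]],z)[:,:2],len(u)
E
python3 - <<'E'
from h import *
np.set_printoptions(precision=4,suppress=True)
B={'top':dict(large=(165,160,205,255),small=(225,165,260,258),med=(412,200,447,297)),
'scene':dict(large=(322,148,375,208),small=(290,168,340,232),med=(160,230,215,305))}
T={'top':[(370,215,400,260),(445,230,485,272)],'scene':[(205,240,240,275),(135,270,180,310)]}
for n in B:
    p=cv2.imread(f'pics/{n}0.png');c=env.camera_params(n)
    for k,b in B[n].items(): print(n,k,*handle(p,c,.041 if k=='med' else .029,b))
    print(blob(p,c,.015,T[n][0],(100,100,40),(125,255,255)),blob(p,c,.015,T[n][1],(5,150,80),(15,255,255)))
E
```

```text
top large [0.5329 0.2492] -4.9543185 0.021547408425199862 [-0.0964  0.0741] 674
top small [0.5342 0.1363] -4.47233 0.021147029765547713 [-0.0966  0.0739] 682
top med [ 0.4957 -0.2294] -5.082459 0.02133629543421805 [-0.0955  0.0749] 648
(array([[ 0.5005, -0.1483],
       [ 0.5004, -0.1482]]), 349) (array([[ 0.4872, -0.3076],
       [ 0.4869, -0.3077]]), 928)
scene large [0.5225 0.2485] -20.966274 0.007868270732563402 [-0.1053  0.0754] 880
scene small [0.5255 0.145 ] -9.090651 0.012659306984619118 [-0.0965  0.0774] 922
scene med [ 0.4996 -0.3141] 85.73084 0.0010379563654149132 [-0.0005  0.1467] 1331
(array([[ 0.4989, -0.1448],
       [ 0.4987, -0.1454]]), 157) (array([[ 0.4854, -0.3057],
       [ 0.4844, -0.3055]]), 523)
```

The top camera's handle ends (-96 to 74 mm) match the given brush, so I'll use it. The scene boxes were contaminated, so I'm ignoring those handle results. Next I set out towards the small brush.

```bash
python3 -m creep '[[0.032,-0.032,0,0,0,2.6],[0.064,-0.064,0,0,0,5.2],[0.096,-0.096,0,0,0,7.8],[0.128,-0.128,0,0,0,10.4],[0.16,-0.16,0,0,0,13],[0.192,-0.192,0,0,0,15.6],[0.224,-0.224,0,0,0,18.2],[0.256,-0.256,0,0,0,20.9]]' 0.085
cat > go.py <<'E'
import sys
from h import *
s=env.get_state();M=rot(s['orientation']);np.set_printoptions(precision=4,suppress=True)
t=np.array([float(a) for a in sys.argv[1:4]])
print('t',s['clock'],'tcp',s['tcp_pos'],'yaw',np.degrees(np.arctan2(M[1,0],M[0,0])),'tilt',M[:,2],'gap',s['finger_gap'],'F',s['wrist_force'])
print('tool shift to target',M.T@(t-s['tcp_pos']))
E
python3 go.py .534 .136 .2
```

```text
clock: 0.9
tcp_pos: [0.3349, -0.2335, 0.2019]
orientation: [-0.0, 0.999, -0.043, -0.0]
wrist_force: [1.1, -0.4, 0.9]
finger_gap: 0.0854
t 0.9 tcp [ 0.3349 -0.2335  0.2019] yaw -4.896147231363578 tilt [-0.      0.0001 -1.    ] gap 0.08541655157276415 F [ 1.1422 -0.4322  0.9408]
tool shift to target [ 0.1668 -0.3851  0.0019]
```

```bash
python3 -m creep '[[0.02,-0.045,0,0,0,0],[0.04,-0.09,0,0,0,0],[0.06,-0.135,0,0,0,0],[0.08,-0.18,0,0,0,0],[0.1,-0.225,0,0,0,0],[0.12,-0.27,0,0,0,0],[0.14,-0.315,0,0,0,0],[0.15,-0.34,0,0,0,0]]'
python3 go.py .534 .136 .2
python3 - <<'E'
from h import *
c=env.camera_params('wrist');p,d=env.read_camera('wrist');cv2.imwrite('pics/w1.png',p);print(c,np.median(d))
E
```

```text
clock: 1.7
tcp_pos: [0.512, 0.0672, 0.2015]
orientation: [-0.011, 1.0, -0.019, -0.0]
wrist_force: [0.5, -1.0, 0.0]
finger_gap: 0.0853
t 1.7 tcp [0.512  0.0672 0.2015] yaw -2.1967454003022904 tilt [ 0.0001  0.0225 -0.9997] gap 0.08526030688444639 F [ 0.4827 -1.0323  0.012 ]
tool shift to target [ 0.0194 -0.0696  0.0031]
{'fx': 321.596982390864, 'fy': 321.596982390864, 'cx': 282.3127494718714, 'cy': 202.41899168630275, 'position': array([0.58402638, 0.06044693, 0.37347693]), 'orientation': array([-0.68725971,  0.0923676 , -0.11171364,  0.7118022 ])} 0.35264844
```

View pics/w1.png

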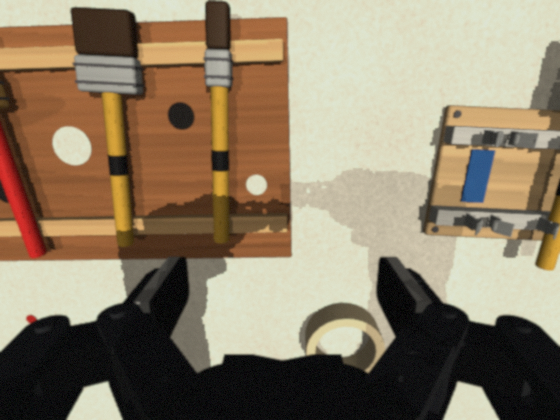

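The wrist view shows the large band at (118,165) and the small band at (220,160). The arm was still settling when I took it, so I'll measure again now.

```bash
python3 - <<'E'
from h import *
np.set_printoptions(precision=4,suppress=True)
for i in range(3):c=env.camera_params('wrist');p,d=env.read_camera('wrist')
cv2.imwrite('pics/w2.png',p)
print(handle(p,c,.029,(205,80,240,250)));print(handle(p,c,.029,(98,95,140,250)))
E
python3 go.py .534 .136 .15
```

```text
(array([0.5311, 0.1377]), np.float32(-4.5785275), np.float64(0.019979044228040026), array([-0.098 ,  0.0757]), 2460)
(array([0.5297, 0.2504]), np.float32(-5.278105), np.float64(0.019098109703017053), array([-0.098 ,  0.0731]), 2607)
t 1.9 tcp [0.5103 0.0637 0.2016] yaw -2.5679274853230445 tilt [-0.0012  0.0211 -0.9998] gap 0.08513042306787824 F [-0.028  -0.6663 -0.9329]
tool shift to target [ 0.0205 -0.0722  0.0531]
```

```bash
cat >> go.py <<'E'
y=np.radians(float(sys.argv[4])) if len(sys.argv)>4 else np.radians(-4.8)
T=np.array([[np.cos(y),np.sin(y),0],[np.sin(y),-np.cos(y),0],[0,0,-1]])
print('turn',np.degrees(R.from_matrix(M.T@T).as_rotvec()))
E
python3 go.py .5325 .137 .15
```

```text
t 1.9 tcp [0.5103 0.0637 0.2016] yaw -2.5679274853230445 tilt [-0.0012  0.0211 -0.9998] gap 0.08513042306787824 F [-0.028  -0.6663 -0.9329]
tool shift to target [ 0.019  -0.0732  0.0531]
turn [-1.2017  0.1451  2.2307]
```

```bash
python3 -m creep '[[0.004,-0.015,0.01,-0.3,0,0.6],[0.008,-0.03,0.02,-0.6,0,1.2],[0.012,-0.045,0.03,-0.9,0,1.8],[0.016,-0.06,0.04,-1.2,0,2.2],[0.019,-0.073,0.05,-1.2,0.1,2.2],[0.019,-0.073,0.053,-1.2,0.1,2.2],[0.019,-0.073,0.053,-1.2,0.1,2.2],[0.019,-0.073,0.053,-1.2,0.1,2.2]]'
python3 go.py .5325 .137 .013 -4.6
```

```text
clock: 2.7
tcp_pos: [0.5327, 0.0891, 0.1508]
orientation: [-0.02, 1.0, -0.003, -0.0]
wrist_force: [0.9, 0.3, 0.4]
finger_gap: 0.0846
t 2.7 tcp [0.5327 0.0891 0.1508] yaw -0.3972861355011277 tilt [-0.0004  0.0403 -0.9992] gap 0.08455285243843844 F [0.9462 0.3371 0.4052]
tool shift to target [-0.0005 -0.0423  0.1396]
turn [-2.3085  0.1208  4.2014]
```

```bash
python3 -c "
from h import *
s=env.get_state();print(s['joint_pos'].round(3),s['qvel'].round(3),s['tau'].round(1))"
```

```text
[-0.008  0.263 -0.15   1.158  0.04   3.141] [-0.004 -0.007  0.007  0.001 -0.004 -0.001] [  0.1 -43.8  28.7  -0.    0.2  -0. ]
```

Joint 6 is at its +3.14 limit, so I'll use the half-turned grasp and rotate back by about 180°.

```bash
python3 -m creep '[[0,0,0,0,0,-8],[0,0,0,0,0,-16],[0,0,0,0,0,-24],[0,0,0,0,0,-32],[0,0,0,0,0,-40],[0,0,0,0,0,-48],[0,0,0,0,0,-56],[0,0,0,0,0,-64]]'
python3 -m creep '[[0,0,0,0,0,-8],[0,0,0,0,0,-16],[0,0,0,0,0,-24],[0,0,0,0,0,-32],[0,0,0,0,0,-40],[0,0,0,0,0,-48],[0,0,0,0,0,-56],[0,0,0,0,0,-64]]'
python3 go.py .5325 .137 .15 175.4
```

```text
clock: 3.5
tcp_pos: [0.5331, 0.0888, 0.1514]
orientation: [-0.017, 0.848, 0.529, 0.011]
wrist_force: [-0.2, -0.6, -0.0]
finger_gap: 0.085
clock: 4.3
tcp_pos: [0.5331, 0.0888, 0.1514]
orientation: [-0.008, 0.439, 0.898, 0.018]
wrist_force: [-0.3, -0.7, -0.2]
finger_gap: 0.085
t 4.3 tcp [0.5331 0.0888 0.1514] yaw 127.92902087827991 tilt [ 0.001   0.0402 -0.9992] gap 0.08501820394145636 F [-0.3334 -0.6889 -0.1623]
tool shift to target [0.0383 0.0291 0.0034]
turn [  2.1149  -1.0744 -47.4872]
```

```bash
python3 -m creep '[[0.007,0.005,0.001,0.4,-0.2,-8],[0.014,0.01,0.001,0.7,-0.4,-16],[0.021,0.015,0.002,1.1,-0.6,-24],[0.028,0.02,0.003,1.4,-0.7,-32],[0.034,0.026,0.003,1.8,-0.9,-40],[0.038,0.029,0.003,2.1,-1.1,-47.5],[0.038,0.029,0.003,2.1,-1.1,-47.5],[0.038,0.029,0.003,2.1,-1.1,-47.5]]'
python3 go.py .5325 .137 .013 175.4
python3 - <<'E'
from h import *
c=env.camera_params('wrist');p,d=env.read_camera('wrist');cv2.imwrite('pics/w3.png',p);print(c['position'])
E
```

```text
clock: 5.1
tcp_pos: [0.5327, 0.1367, 0.1501]
orientation: [-0.0, 0.044, 0.999, 0.0]
wrist_force: [0.8, -0.3, -0.1]
finger_gap: 0.0852
t 5.1 tcp [0.5327 0.1367 0.1501] yaw 174.92947750372156 tilt [-0.0003  0.0001 -1.    ] gap 0.0852322099512485 F [ 0.7541 -0.3435 -0.0732]
tool shift to target [0.0002 0.0002 0.1371]
turn [ 0.0066 -0.0163 -0.4705]
[0.46047206 0.14303876 0.32215576]
```

View pics/w3.png

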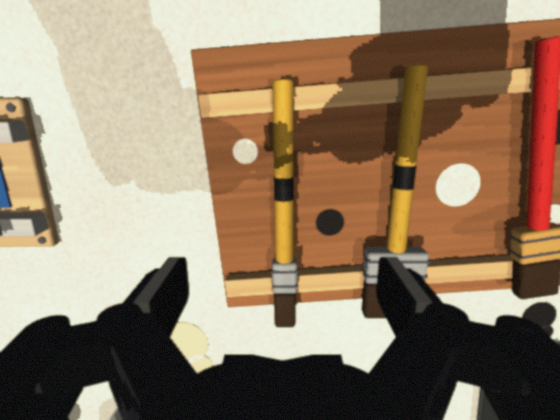

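Small band at (284,190), centred between the fingers, and large band at (404,177). I'll make one numeric check from here.

Run:
```python
from h import *
np.set_printoptions(precision=4,suppress=True)
c=env.camera_params('wrist');p=cv2.imread('pics/w3.png')
print(handle(p,c,.029,(268,70,300,265)));print(handle(p,c,.029,(385,60,432,248)))
```

```text
(array([0.5342, 0.1373]), np.float32(-4.4905844), np.float64(0.020208122380055746), array([-0.0988,  0.0751]), 3400)
(array([0.5322, 0.2497]), np.float32(-5.3262057), np.float64(0.02080499931342374), array([-0.0972,  0.0706]), 3656)
```

```bash
python3 -m creep '[[0,0,0.03,0,0,-0.2],[0,0,0.06,0,0,-0.3],[0,0,0.085,0,0,-0.4],[0,0,0.105,0,0,-0.4],[0,0,0.12,0,0,-0.4],[0,0,0.13,0,0,-0.4],[0,0,0.137,0,0,-0.4],[0,0,0.137,0,0,-0.4]]'
python3 -m creep '[[0,0,0,0,0,0],[0,0,0,0,0,0],[0,0,0,0,0,0],[0,0,0,0,0,0],[0,0,0,0,0,0],[0,0,0,0,0,0],[0,0,0,0,0,0],[0,0,0,0,0,0]]' 0.01 60
python3 go.py .5015 -.149 .12 175.2
```

```text
clock: 5.95
tcp_pos: [0.5321, 0.1365, 0.0121]
orientation: [-0.001, 0.04, 0.999, -0.0]
wrist_force: [-0.0, -0.8, -0.3]
finger_gap: 0.0849
clock: 6.75
tcp_pos: [0.5324, 0.1368, 0.0126]
orientation: [-0.0, 0.039, 0.999, 0.0]
wrist_force: [0.3, 1.3, 0.5]
finger_gap: 0.0098
t 6.75 tcp [0.5324 0.1368 0.0126] yaw 175.48967640186584 tilt [-0.001   0.0001 -1.    ] gap 0.00979871069478826 F [0.3103 1.3132 0.5238]
tool shift to target [ 0.0085 -0.2873 -0.1074]
turn [ 0.0018 -0.0558  0.2897]
```

The gap reached the commanded 10 mm, but the handle is 18 mm thick, so I'll look.

Run:
```python
from h import *
p,d=env.read_camera('wrist');q,_=env.read_camera('scene');q=cv2.resize(q[100:310,200:480],(560,420))
cv2.imwrite('pics/w4.png',np.vstack([p[:300],q[:300]]))
```

```text
(no output)
```

View pics/w4.png

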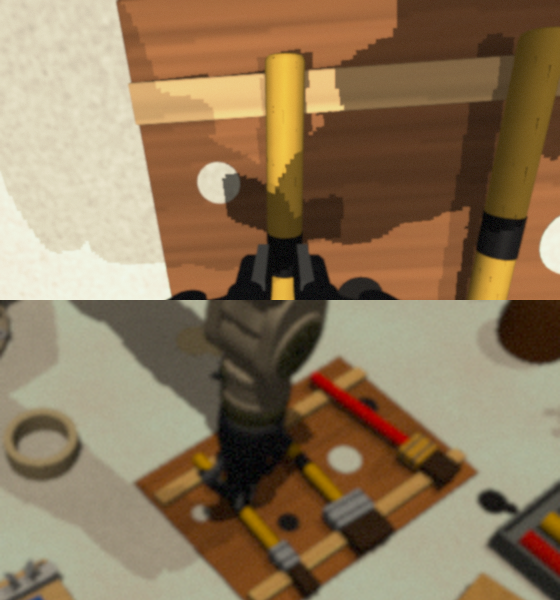

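The handle lies between the fingers, with the band at the pads. I'll command a full close and see where the gap stops.

```bash
python3 -m creep '[[0,0,0,0,0,0],[0,0,0,0,0,0],[0,0,0,0,0,0],[0,0,0,0,0,0],[0,0,0,0,0,0],[0,0,0,0,0,0],[0,0,0,0,0,0],[0,0,0,0,0,0]]' 0 60
python3 -m creep '[[0,0,-0.005,0,0,0],[0,0,-0.01,0,0,0],[0,0,-0.015,0,0,0],[0,0,-0.02,0,0,0],[0,0,-0.02,0,0,0],[0,0,-0.02,0,0,0],[0,0,-0.02,0,0,0],[0,0,-0.02,0,0,0]]'
python3 go.py .5015 -.149 .12 175.2
python3 - <<'E'
from h import *
p,d=env.read_camera('wrist');cv2.imwrite('pics/w5.png',p)
E
```

```text
clock: 7.65
tcp_pos: [0.5325, 0.1368, 0.0126]
orientation: [-0.0, 0.039, 0.999, 0.0]
wrist_force: [0.7, 0.2, -1.0]
finger_gap: -0.0001
clock: 8.45
tcp_pos: [0.5322, 0.1368, 0.0324]
orientation: [-0.001, 0.039, 0.999, 0.0]
wrist_force: [-0.1, 0.1, 0.4]
finger_gap: 0.0006
t 8.45 tcp [0.5322 0.1368 0.0324] yaw 175.48945692279045 tilt [-0.0015  0.0001 -1.    ] gap 0.0005980389983425586 F [-0.1005  0.0554  0.4407]
tool shift to target [ 0.0083 -0.2873 -0.0876]
turn [-0.0006 -0.0853  0.2895]
```

View pics/w5.png

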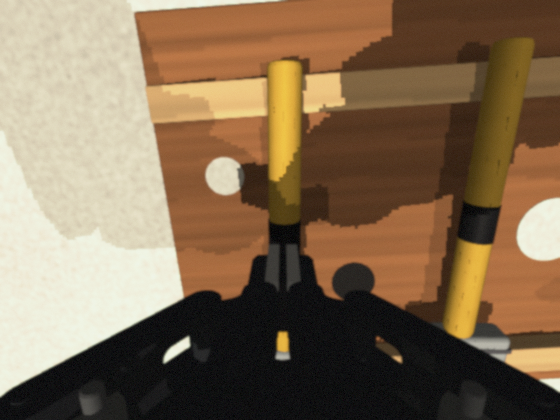

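The shut fingers are now above the handle, so the grasp missed. I'll check the heights with depth.

Run:
```python
from h import *
np.set_printoptions(precision=4,suppress=True)
def pt(c,d,uv):
    u,v=uv;z=d[v,u];return (np.array([(u-c['cx'])/c['fx'],-(v-c['cy'])/c['fy'],-1])*z)@rot(c['orientation']).T+c['position'],z
c=env.camera_params('wrist');p,d=env.read_camera('wrist')
for n,uv in dict(handle=(284,100),h2=(284,180),band=(284,228),board=(340,150),board2=(400,250),batten=(230,92),large=(495,120),tipL=(274,255),tipR=(294,255),tip=(284,250),tl2=(274,275),tr2=(294,275),table=(60,250)).items():
    print(n,*pt(c,d,uv))
c=env.camera_params('top');p,d=env.read_camera('top')
for n,uv in dict(handle=(182,230),board=(150,220),table=(330,220)).items(): print(n,*pt(c,d,uv))
```

```text
handle [0.4565 0.1434 0.0393] 0.15748423
h2 [0.4968 0.1403 0.0376] 0.17047709
band [0.5235 0.1382 0.0385] 0.17720632
board [0.4876 0.1755 0.0065] 0.19698666
board2 [0.5582 0.2142 0.0051] 0.21725368
batten [0.4497 0.1148 0.0213] 0.17344663
large [0.4745 0.2491 0.0365] 0.16282244
tipL [0.5204 0.1339 0.0781] 0.13846803
tipR [0.5217 0.1425 0.0768] 0.1398076
tip [0.5205 0.1383 0.0735] 0.14274593
tl2 [0.5206 0.1343 0.0951] 0.12219886
tr2 [0.5214 0.1419 0.0947] 0.12265535
table [ 0.5421 -0.0186  0.0003] 0.22265063
handle [0.3732 0.0876 0.6478] 0.22894765
board [0.3765 0.1047 0.6493] 0.22861351
table [ 0.5283 -0.0399 -0.0013] 0.8926469
```

Run:
```python
from h import *
np.set_printoptions(precision=3,suppress=True)
def cloud(c,d):
    v,u=np.mgrid[:420,:560];P=np.stack([(u-c['cx'])/c['fx'],-(v-c['cy'])/c['fy'],-np.ones(u.shape)],-1)*d[...,None]
    return P@rot(c['orientation']).T+c['position']
c=env.camera_params('wrist');p,d=env.read_camera('wrist');P=cloud(c,d)
for v in range(232,300,5): print(v,P[v,275],P[v,284],P[v,294],p[v,275],p[v,284])
c=env.camera_params('scene');p,d=env.read_camera('scene');P=cloud(c,d)
m=(np.hypot(P[...,0]-.532,P[...,1]-.137)<.03)&(d>0)
for lo in np.arange(.0,.2,.01):
    k=m&(P[...,2]>lo)&(P[...,2]<=lo+.01)
    if k.any(): print('scene z',lo,k.sum(),P[k].min(0),P[k].max(0),np.median(p[k],0))
cv2.imwrite('pics/s6.png',cv2.resize(p[110:270,250:410],(640,640)))
```

```text
232 [0.526 0.133 0.037] [0.526 0.138 0.039] [0.527 0.144 0.037] [8 6 6] [13  9 15]
237 [0.529 0.133 0.037] [0.529 0.138 0.039] [0.53  0.143 0.036] [12  8 11] [14 10 14]
242 [0.532 0.132 0.037] [0.532 0.138 0.038] [0.533 0.143 0.037] [20 24 23] [17 17 17]
247 [0.521 0.134 0.069] [0.521 0.138 0.069] [0.521 0.143 0.07 ] [56 61 64] [16 21 19]
252 [0.521 0.134 0.075] [0.521 0.138 0.075] [0.521 0.143 0.076] [58 61 62] [19 20 19]
257 [0.521 0.134 0.079] [0.521 0.138 0.079] [0.521 0.142 0.08 ] [56 61 62] [14 20 15]
262 [0.521 0.134 0.084] [0.521 0.138 0.084] [0.521 0.142 0.084] [56 59 62] [19 22 20]
267 [0.521 0.135 0.088] [0.521 0.138 0.088] [0.522 0.142 0.088] [56 58 62] [12 12 13]
272 [0.521 0.135 0.092] [0.521 0.138 0.093] [0.521 0.142 0.093] [55 59 62] [19 19 18]
277 [0.521 0.135 0.096] [0.521 0.138 0.096] [0.521 0.142 0.096] [54 57 61] [3 6 9]
282 [0.521 0.135 0.099] [0.521 0.138 0.1  ] [0.522 0.142 0.099] [61 67 68] [11 11 14]
287 [0.52  0.135 0.105] [0.524 0.138 0.099] [0.52  0.142 0.105] [34 33 34] [22 20 19]
292 [0.52  0.135 0.108] [0.526 0.138 0.099] [0.52  0.142 0.109] [19 18 14]
[... 588 characters left out ...]
32.  37. ]
scene z 0.08 27 [0.531 0.123 0.08 ] [0.544 0.148 0.09 ] [31. 34. 35.]
scene z 0.09 17 [0.534 0.122 0.092] [0.543 0.14  0.1  ] [18. 22. 19.]
scene z 0.1 23 [0.535 0.11  0.101] [0.545 0.159 0.11 ] [11. 15. 12.]
scene z 0.11 58 [0.519 0.11  0.11 ] [0.546 0.163 0.12 ] [11. 11. 13.]
scene z 0.12 35 [0.52  0.108 0.12 ] [0.548 0.164 0.129] [10. 13. 12.]
scene z 0.13 34 [0.535 0.118 0.13 ] [0.55  0.165 0.14 ] [8. 9. 6.]
scene z 0.14 39 [0.537 0.111 0.141] [0.551 0.154 0.149] [7. 8. 6.]
scene z 0.15 35 [0.538 0.108 0.15 ] [0.551 0.153 0.159] [11.  6.  9.]
scene z 0.16 35 [0.54  0.109 0.16 ] [0.553 0.151 0.17 ] [9. 8. 8.]
scene z 0.17 11 [0.538 0.108 0.17 ] [0.549 0.126 0.18 ] [ 9. 11.  7.]
```

View pics/s6.png

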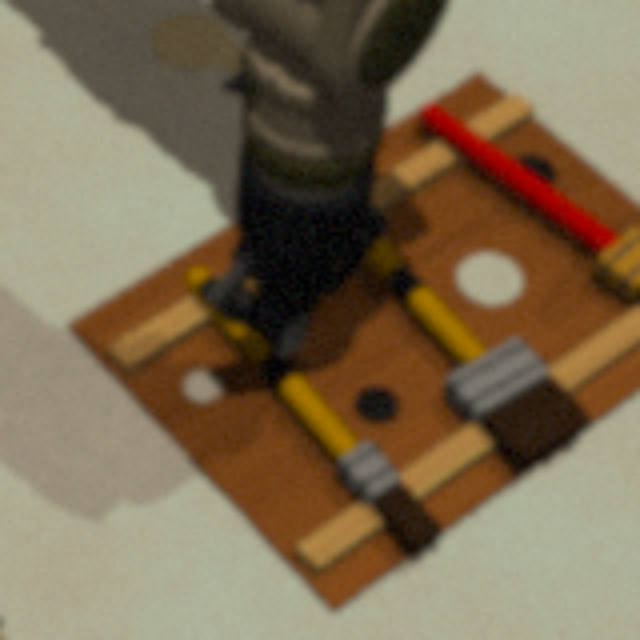

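Both cameras agree: the shut fingertips are at z ≈ 0.066 while the reported TCP is 0.032, so the true tips are about 33 mm higher than reported (x and y agree). The red and large brushes are undisturbed. I'll open and descend to reported z ≈ -0.018, watching the force.

```bash
python3 -m creep '[[0,0,0,0,0,0],[0,0,0,0,0,0],[0,0,0,0,0,0],[0,0,0,0,0,0],[0,0,0.006,0,0,0],[0,0,0.014,0,0,0],[0,0,0.022,0,0,0],[0,0,0.03,0,0,0]]' 0.06 60
python3 -m creep '[[0,0,0.004,0,0,0],[0,0,0.008,0,0,0],[0,0,0.012,0,0,0],[0,0,0.015,0,0,0],[0,0,0.018,0,0,0],[0,0,0.02,0,0,0],[0,0,0.02,0,0,0],[0,0,0.02,0,0,0]]'
python3 -m creep '[[0,0,0,0,0,0],[0,0,0,0,0,0],[0,0,0,0,0,0],[0,0,0,0,0,0],[0,0,0,0,0,0],[0,0,0,0,0,0],[0,0,0,0,0,0],[0,0,0,0,0,0]]' 0 60
```

```text
clock: 9.5
tcp_pos: [0.532, 0.1367, 0.0015]
orientation: [-0.001, 0.039, 0.999, -0.0]
wrist_force: [0.4, -0.1, -0.0]
finger_gap: 0.06
clock: 10.3
tcp_pos: [0.5325, 0.1368, -0.0173]
orientation: [-0.0, 0.039, 0.999, 0.0]
wrist_force: [0.6, -0.6, -0.0]
finger_gap: 0.0602
clock: 11.1
tcp_pos: [0.5326, 0.1368, -0.0171]
orientation: [-0.0, 0.039, 0.999, 0.0]
wrist_force: [-1.5, 0.3, 5.8]
finger_gap: 0.016
```

Gap 16 mm with +5.8 N upward suggests the tips caught above the handle's centre. I'll reopen, go 7 mm lower and regrip.

```bash
python3 -m creep '[[0,0,0,0,0,0],[0,0,0,0,0,0],[0,0,0,0,0,0],[0,0,0.002,0,0,0],[0,0,0.004,0,0,0],[0,0,0.006,0,0,0],[0,0,0.007,0,0,0],[0,0,0.007,0,0,0]]' 0.05 60
python3 -m creep '[[0,0,0,0,0,0],[0,0,0,0,0,0],[0,0,0,0,0,0],[0,0,0,0,0,0],[0,0,0,0,0,0],[0,0,0,0,0,0],[0,0,0,0,0,0],[0,0,0,0,0,0]]' 0 60
python3 - <<'E'
from h import *
np.set_printoptions(precision=3,suppress=True)
def cloud(c,d):
    v,u=np.mgrid[:420,:560];P=np.stack([(u-c['cx'])/c['fx'],-(v-c['cy'])/c['fy'],-np.ones(u.shape)],-1)*d[...,None]
    return P@rot(c['orientation']).T+c['position']
c=env.camera_params('wrist');p,d=env.read_camera('wrist');P=cloud(c,d)
for v in range(220,300,6): print(v,*[P[v,u] for u in(262,284,306)])
E
```

```text
clock: 11.9
tcp_pos: [0.5322, 0.1367, -0.0247]
orientation: [-0.001, 0.039, 0.999, 0.0]
wrist_force: [-0.0, 0.9, -0.6]
finger_gap: 0.0499
clock: 12.7
tcp_pos: [0.534, 0.1369, -0.0228]
orientation: [0.001, 0.039, 0.999, 0.0]
wrist_force: [-1.0, -0.1, 8.0]
finger_gap: 0.0159
220 [0.502 0.132 0.035] [0.501 0.14  0.038] [0.513 0.149 0.007]
226 [0.504 0.131 0.033] [0.503 0.14  0.038] [0.516 0.149 0.006]
232 [0.507 0.131 0.034] [0.506 0.14  0.037] [0.519 0.149 0.006]
238 [0.509 0.131 0.033] [0.508 0.139 0.038] [0.523 0.149 0.005]
244 [0.512 0.131 0.034] [0.511 0.139 0.038] [0.524 0.149 0.01 ]
250 [0.514 0.13  0.034] [0.513 0.139 0.037] [0.523 0.148 0.018]
256 [0.518 0.13  0.032] [0.515 0.139 0.039] [0.523 0.148 0.023]
262 [0.52  0.13  0.032] [0.518 0.139 0.038] [0.523 0.147 0.03 ]
268 [0.522 0.13  0.035] [0.52  0.138 0.039] [0.523 0.147 0.034]
274 [0.524 0.129 0.034] [0.523 0.138 0.038] [0.523 0.147 0.04 ]
280 [0.527 0.129 0.035] [0.525 0.138 0.038] [0.523 0.146 0.044]
286 [0.529 0.129 0.035] [0.528 0.138 0.039] [0.525 0.146 0.044]
292 [0.531 0.129 0.037] [0.53  0.138 0.039] [0.528 0.146 0.044]
298 [0.461 0.142 0.149] [0.534 0.137 0.038] [0.531 0.146 0.043]
```

The finger face now spans z = 0.010–0.044 beside the handle edge (y ≈ 0.147), so the grip is good and the 33 mm offset is confirmed. Now I'll lift.

```bash
python3 -m creep '[[0,0,-0.01,0,0,0],[0,0,-0.025,0,0,0],[0,0,-0.045,0,0,0],[0,0,-0.065,0,0,0],[0,0,-0.085,0,0,0],[0,0,-0.105,0,0,0],[0,0,-0.12,0,0,0],[0,0,-0.12,0,0,0]]'
python3 go.py .5015 -.149 .095 175.2
python3 - <<'E'
from h import *
c=env.camera_params('wrist');p,d=env.read_camera('wrist');cv2.imwrite('pics/w7.png',p)
E
```

```text
clock: 13.55
tcp_pos: [0.5341, 0.137, 0.0983]
orientation: [0.002, 0.039, 0.999, 0.0]
wrist_force: [-0.1, -0.4, -0.7]
finger_gap: 0.0161
t 13.55 tcp [0.5341 0.137  0.0983] yaw 175.49279064720415 tilt [ 0.0034  0.0006 -1.    ] gap 0.01605867251876965 F [-0.0558 -0.4186 -0.6555]
tool shift to target [ 0.0101 -0.2876  0.003 ]
turn [0.0501 0.1901 0.2929]
```

View pics/w7.png

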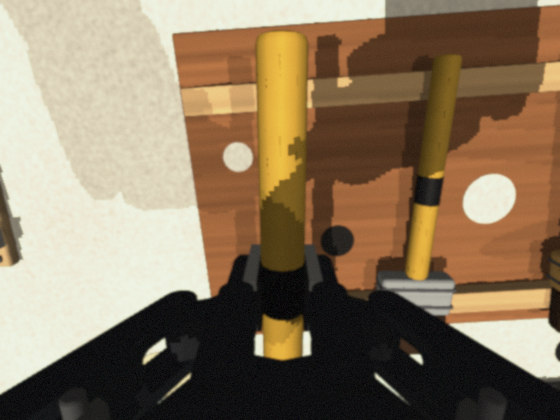

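The brush is held. I'll measure how it sits in the hand (band centre, level).

```bash
cat > inhand.py <<'E'
from h import *
np.set_printoptions(precision=4,suppress=True)
c=env.camera_params('wrist');s=env.get_state();p,d=env.read_camera('wrist');M=rot(s['orientation'])
v,u=np.mgrid[:420,:560];P=np.stack([(u-c['cx'])/c['fx'],-(v-c['cy'])/c['fy'],-np.ones(u.shape)],-1)*d[...,None]
P=(P@rot(c['orientation']).T+c['position']-s['tcp_pos'])@M
m=cv2.inRange(cv2.cvtColor(p,cv2.COLOR_BGR2HSV),(15,140,40),(32,255,255))>0
m&=(abs(P[...,1])<.012)&(d>0)&(abs(u-283)<30)
Q=P[m];far=Q[:,0]>-.005 if False else None
hi=[]
for x in np.arange(-.03,.11,.01)*1:
    k=(abs(Q[:,0]-x)<.005)
    if k.sum()>10: print(x.round(3),'z top',np.percentile(Q[k,2],10),'y',(Q[k,1].min()+Q[k,1].max())/2,k.sum())
t=np.sort(Q[:,0]);g=np.diff(t);i=g.argmax();print('band gap x',t[i],t[i+1],'ends',t[0],t[-1])
E
python3 inhand.py
```

```text
-0.03 z top -0.06066379640319498 y -0.000344571278190198 349
-0.02 z top -0.06082325199488831 y 0.00021112267375531825 782
-0.01 z top -0.061409789878179764 y -7.480754346082981e-05 471
0.01 z top -0.10332047680402887 y -5.0854990446770956e-05 350
0.02 z top -0.06105834052204207 y -0.00027165621890366375 1038
0.03 z top -0.06113119799076778 y -8.849252719464722e-05 1126
0.04 z top -0.06118089715422222 y -0.0002809283898319963 1221
0.05 z top -0.06122366988320122 y -0.00027778234504984966 1300
0.06 z top -0.06131182789223826 y -0.00028590247177736564 1414
0.07 z top -0.061331915764910434 y -0.0004576765000511261 1522
0.08 z top -0.06145122689049186 y -0.0005268540503528133 1628
0.09 z top -0.06140399810670167 y -0.00039484050302530764 1747
0.1 z top -0.06061225783739873 y -0.00041354822386901937 112
band gap x 0.09647376570049333 0.12611995722212582 ends -0.03297689243984783 0.12718104349555176
```

Held level, with the band centre about 1.5 mm off the TCP and the centre line 52 mm above the reported TCP. Next I carry it over the blue slot.

```bash
python3 -m creep '[[0.001,-0.03,0,0,0,0],[0.002,-0.07,0,0,0,0],[0.004,-0.11,0,0,0,0],[0.005,-0.155,0,0,0,0],[0.007,-0.2,0,0,0,0],[0.008,-0.245,0,0,0,0.3],[0.009,-0.28,0,0,0.2,0.3],[0.009,-0.287,0,0,0.2,0.3]]'
python3 go.py .503 -.149 .095 175.2
python3 - <<'E'
from h import *
c=env.camera_params('wrist');p,d=env.read_camera('wrist');cv2.imwrite('pics/w8.png',p)
q,_=env.read_camera('top');cv2.imwrite('pics/t8.png',q)
print(handle(q,env.camera_params('top'),.041,(412,200,447,297)))
E
```

```text
clock: 14.45
tcp_pos: [0.4999, -0.1519, 0.0943]
orientation: [-0.003, 0.044, 0.999, -0.0]
wrist_force: [0.3, -0.2, -0.3]
finger_gap: 0.0164
t 14.45 tcp [ 0.4999 -0.1519  0.0943] yaw 174.92493687838612 tilt [-0.0061  0.0002 -1.    ] gap 0.0164135688121735 F [ 0.276  -0.1708 -0.2812]
tool shift to target [-0.0028  0.0031 -0.0007]
turn [-0.0163 -0.3485 -0.275 ]Traceback (most recent call last):
  File "<stdin>", line 4, in <module>
  File "h.py", line 16, in handle
    vx,vy,ax,ay=cv2.fitLine(P.astype(np.float32),cv2.DIST_HUBER,0,1e-4,1e-4).ravel()
                ~~~~~~~~~~~^^^^^^^^^^^^^^^^^^^^^^^^^^^^^^^^^^^^^^^^^^^^^^^^^
cv2.error: OpenCV(4.12.0) /io/opencv/modules/imgproc/src/linefit.cpp:50: error: (-215:Assertion failed) count > 0 in function 'fitLine2D_wods'
```

View pics/w8.png

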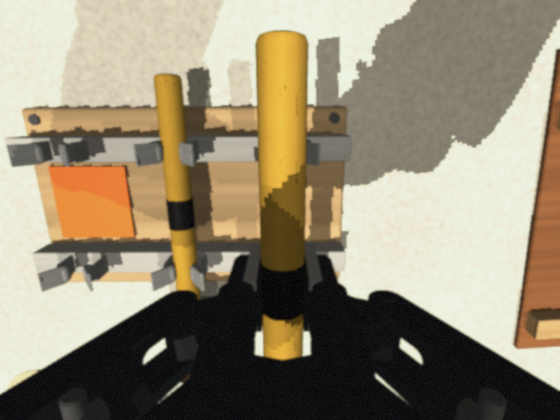

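The held brush is over the rack. Medium band at (180,214), orange tag at (92,202). I'll measure the slot relative to these.

```bash
cat > rack.py <<'E'
import sys
from h import *
np.set_printoptions(precision=4,suppress=True)
def rack(p,c,mb,ob):
    b,a,g,e,n=handle(p,c,.041,mb);r=np.radians(a);l=np.array([-np.sin(r),np.cos(r)])
    o=blob(p,c,.015,ob,(5,150,80),(15,255,255))[0][1]
    print('med',b,a,g,e,'orange',o,'| by med: small',b+.08*l,'large',b-.08*l,'| by tag: small',o+.16*l)
E
python3 - <<'E'
from rack import *
c=env.camera_params('wrist');p=cv2.imread('pics/w8.png')
rack(p,c,(150,70,205,290),(40,160,140,245))
E
python3 go.py .503 -.149 .095 175.2
```

```text
med [ 0.497  -0.2256] -4.9771743 0.020241615526819336 [-0.0974  0.0616] orange [ 0.4868 -0.3034] | by med: small [ 0.5039 -0.1459] large [ 0.49   -0.3053] | by tag: small [ 0.5006 -0.144 ]
t 14.55 tcp [ 0.5001 -0.1494  0.0944] yaw 175.03346633298 tilt [-0.0063  0.0015 -1.    ] gap 0.016262768963509703 F [-0.8709  0.6194 -0.5846]
tool shift to target [-0.0029  0.0007 -0.0006]
turn [ 0.0573 -0.3646 -0.1667]
```

```bash
python3 -m creep '[[-0.001,0,0.01,0,-0.1,-0.1],[-0.002,0,0.02,0,-0.2,-0.2],[-0.003,0,0.03,0,-0.3,-0.2],[-0.003,0,0.04,0,-0.35,-0.2],[-0.003,0,0.05,0,-0.35,-0.2],[-0.003,0,0.06,0,-0.35,-0.2],[-0.003,0,0.07,0,-0.35,-0.2],[-0.003,0,0.07,0,-0.35,-0.2]]'
python3 go.py .503 -.1485 -.013 175.2
python3 - <<'E'
from rack import *
c=env.camera_params('wrist');p,d=env.read_camera('wrist');cv2.imwrite('pics/w9.png',p)
q,_=env.read_camera('scene');q=cv2.resize(q[190:340,110:290],(560,467))
cv2.imwrite('pics/w9.png',np.vstack([p[:300],q[:300]]))
E
```

```text
clock: 15.35
tcp_pos: [0.5025, -0.1483, 0.0239]
orientation: [-0.0, 0.04, 0.999, 0.001]
wrist_force: [-0.2, 0.1, -0.2]
finger_gap: 0.0161
t 15.35 tcp [ 0.5025 -0.1483  0.0239] yaw 175.38428423086057 tilt [-0.0009  0.0011 -1.    ] gap 0.016141557557866587 F [-0.2405  0.1423 -0.2174]
tool shift to target [-0.0006 -0.0001  0.0369]
turn [ 0.0587 -0.0557  0.1843]
```

View pics/w9.png

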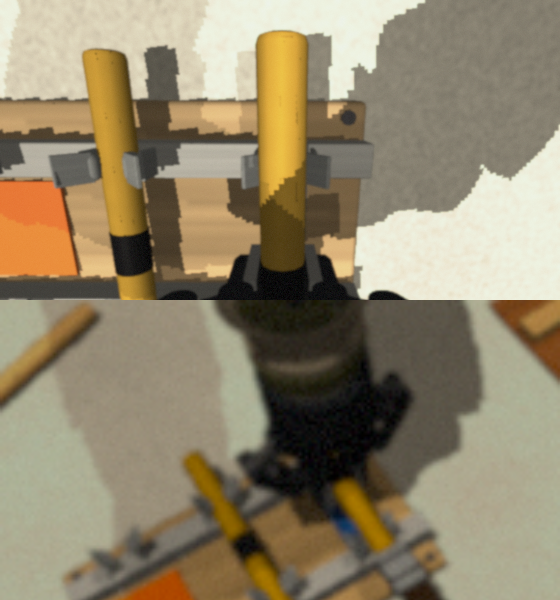

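The handle (u = 258–307) is centred between the clip lips (243–330). I'll press with a firmer grip.

```bash
python3 -m creep '[[0,0,0.006,0,0,0],[0,0,0.012,0,0,0],[0,0,0.018,0,0,0],[0,0,0.024,0,0,0],[0,0,0.03,0,0,0],[0,0,0.034,0,0,0],[0,0,0.037,0,0,0],[0,0,0.037,0,0,0]]' 0 110
python3 go.py .503 -.1485 -.011 175.2; python3 inhand.py
```

```text
clock: 16.25
tcp_pos: [0.5041, -0.148, -0.0108]
orientation: [0.001, 0.04, 0.999, 0.001]
wrist_force: [0.5, 4.7, 6.4]
finger_gap: 0.015
t 16.25 tcp [ 0.5041 -0.148  -0.0108] yaw 175.42102643308135 tilt [ 0.0027  0.0015 -1.    ] gap 0.015016736030863186 F [0.4555 4.6909 6.3664]
tool shift to target [ 0.001  -0.0006  0.0002]
turn [0.1003 0.1444 0.2212]
-0.03 z top -0.06056978129976968 y -0.00014491411528963754 399
-0.02 z top -0.060803670278241746 y -8.761398975090477e-05 768
-0.01 z top -0.061468720568073835 y -0.00015454768814411948 447
0.01 z top -0.10345915935007789 y -9.650022020641497e-05 350
0.02 z top -0.060912468251694954 y -9.15101563611874e-05 1019
0.03 z top -0.061027473923098645 y -0.00020122711149329117 1095
0.04 z top -0.061122384775263626 y -0.0003168298813548921 1056
0.05 z top -0.061178064250163804 y -0.00028386286287246723 1022
0.06 z top -0.061145095669924016 y -0.0003173559302857027 1403
0.07 z top -0.061215848888896536 y -4.639027529349492e-05 1533
0.08 z top -0.06128308149885696 y -0.0014060013586254562 1587
0.09 z top -0.061204494144423305 y -0.00019819912764063724 1677
0.1 z top -0.060372164881478535 y -6.763151706197816e-05 56
band gap x -0.00511481947318054 0.009220022067185508 ends -0.035427537762981395 0.095708156434225
```

Centre line is at 0.041 m: seated. Release and lift.

```bash
python3 -m creep '[[0,0,0,0,0,0],[0,0,0,0,0,0],[0,0,0,0,0,0],[0,0,0,0,0,0],[0,0,-0.03,0,0,0],[0,0,-0.07,0,0,0],[0,0,-0.11,0,0,0],[0,0,-0.13,0,0,0]]' 0.05 60
python3 - <<'E'
from rack import *
c=env.camera_params('wrist');p,d=env.read_camera('wrist')
c=env.camera_params('wrist');p,d=env.read_camera('wrist');cv2.imwrite('pics/w10.png',p)
v,u=np.mgrid[:420,:560];P=np.stack([(u-c['cx'])/c['fx'],-(v-c['cy'])/c['fy'],-np.ones(u.shape)],-1)*d[...,None]
P=P@rot(c['orientation']).T+c['position']
m=cv2.inRange(cv2.cvtColor(p,cv2.COLOR_BGR2HSV),(15,140,40),(32,255,255))>0
for name,y0 in(('small',-.148),('med',-.228)):
  for x in(.42,.44,.46,.48,.51,.53,.55):
    k=m&(abs(P[...,0]-x)<.005)&(abs(P[...,1]-y0)<.02)&(P[...,2]>.03)
    if k.sum()>10: print(name,x,'ztop',np.percentile(P[k][:,2],90),'y',(P[k][:,1].min()+P[k][:,1].max())/2,k.sum())
E
python3 go.py .5315 .2497 .095 174.8
```

```text
clock: 17.1
tcp_pos: [0.505, -0.1497, 0.1221]
orientation: [0.003, 0.04, 0.999, -0.001]
wrist_force: [1.3, -0.7, 0.2]
finger_gap: 0.0502
small 0.42 ztop 0.050240482841004144 y -0.14081513918505228 322
small 0.44 ztop 0.050383436307125766 y -0.14230459721046923 325
small 0.46 ztop 0.05024634970957597 y -0.14497484978898803 224
small 0.48 ztop 0.05025935361883696 y -0.14584382977653154 256
small 0.51 ztop 0.05036489969861569 y -0.1488437096498545 58
small 0.53 ztop 0.050157330518279586 y -0.14999828555902028 235
small 0.55 ztop 0.05011484402658695 y -0.15239047723718027 155
med 0.42 ztop 0.05035968218416463 y -0.22032399005141962 330
med 0.44 ztop 0.050377857264037366 y -0.2213638438996618 295
med 0.46 ztop 0.05039625771179804 y -0.2236544265692027 261
med 0.48 ztop 0.05022454211103696 y -0.22527827513708162 267
med 0.51 ztop 0.050254990173322606 y -0.22754063405305403 246
med 0.53 ztop 0.05013698298728203 y -0.23186778025582674 228
med 0.55 ztop 0.05038046952123883 y -0.23196070251533546 150
t 17.2 tcp [ 0.5059 -0.1502  0.1222] yaw 175.38020056378673 tilt [ 0.0078 -0.0032 -1.    ] gap 0.05003765880476099 F [ 0.2407  0.907  -0.2648]
tool shift to target [0.0069 0.4007 0.0261]
turn [-0.1453  0.4595  0.5796]
```

View pics/w10.png

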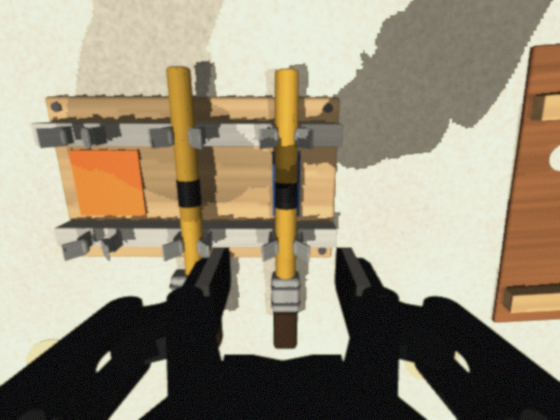

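The small brush is home: its top is at 0.0502, the same as the medium's, and its band (285,196) lines up with the medium's (187,193). Now the large brush.

```bash
python3 -m creep '[[0.001,0.03,0,0,0,0],[0.002,0.07,0,0,0,0],[0.003,0.115,0,0,0.1,0.1],[0.004,0.16,0,0,0.2,0.2],[0.005,0.205,0,0,0.3,0.3],[0.006,0.25,0,0,0.4,0.4],[0.007,0.295,0,0,0.4,0.5],[0.007,0.34,0,-0.1,0.4,0.6]]' 0.07
python3 -m creep '[[0,0.03,0,0,0,0],[0,0.055,0,0,0,0],[0,0.06,0,0,0,0],[0,0.06,0,0,0,0],[0,0.06,0,0,0,0],[0,0.06,0,0,0,0],[0,0.06,0,0,0,0],[0,0.06,0,0,0,0]]'
python3 go.py .5318 .2498 -.021 174.8
python3 - <<'E'
from h import *
np.set_printoptions(precision=4,suppress=True)
c=env.camera_params('wrist');p,d=env.read_camera('wrist')
print(handle(p,c,.029,(255,40,320,255)))
E
```

```text
clock: 18.0
tcp_pos: [0.5229, 0.1922, 0.1171]
orientation: [-0.004, 0.046, 0.999, 0.001]
wrist_force: [1.0, 0.0, -0.2]
finger_gap: 0.07
clock: 18.8
tcp_pos: [0.5295, 0.2495, 0.1189]
orientation: [-0.002, 0.046, 0.999, 0.001]
wrist_force: [-1.2, -0.4, 0.0]
finger_gap: 0.0698
t 18.8 tcp [0.5295 0.2495 0.1189] yaw 174.71368116533014 tilt [-0.0049  0.0023 -1.    ] gap 0.06982231196815618 F [-1.1954 -0.43    0.0306]
tool shift to target [-0.0029  0.0002  0.1399]
turn [ 0.1039 -0.2896 -0.0866]
(array([0.5332, 0.2499]), np.float32(-5.103908), np.float64(0.020264584174954), array([-0.0982,  0.0486]), 3562)
```

```bash
python3 -m creep '[[-0.001,0,0.03,0,-0.1,0],[-0.002,0,0.06,0,-0.2,0],[-0.003,0,0.085,0.1,-0.3,0],[-0.003,0,0.105,0.1,-0.3,0],[-0.003,0,0.12,0.1,-0.3,0],[-0.003,0,0.13,0.1,-0.3,0],[-0.003,0,0.139,0.1,-0.3,0],[-0.003,0,0.139,0.1,-0.3,0]]'
python3 -m creep '[[0,0,0,0,0,0],[0,0,0,0,0,0],[0,0,0,0,0,0],[0,0,0,0,0,0],[0,0,0,0,0,0],[0,0,0,0,0,0],[0,0,0,0,0,0],[0,0,0,0,0,0]]' 0 110
python3 -m creep '[[0,0,-0.01,0,0,0],[0,0,-0.025,0,0,0],[0,0,-0.045,0,0,0],[0,0,-0.065,0,0,0],[0,0,-0.085,0,0,0],[0,0,-0.105,0,0,0],[0,0,-0.12,0,0,0],[0,0,-0.12,0,0,0]]'
python3 inhand.py; python3 go.py .4895 -.3085 .1 175.2
```

```text
clock: 19.65
tcp_pos: [0.531, 0.2501, -0.0212]
orientation: [-0.001, 0.046, 0.999, -0.0]
wrist_force: [0.0, 0.5, 0.5]
finger_gap: 0.0702
clock: 20.45
tcp_pos: [0.5322, 0.2506, -0.0193]
orientation: [0.001, 0.046, 0.999, 0.0]
wrist_force: [-0.6, 0.5, 5.3]
finger_gap: 0.015
clock: 21.25
tcp_pos: [0.5332, 0.2509, 0.1024]
orientation: [0.002, 0.045, 0.999, 0.001]
wrist_force: [0.1, 0.4, -0.5]
finger_gap: 0.0152
-0.03 z top -0.05718000185827279 y -0.0005837879209737097 547
-0.02 z top -0.057263332003924805 y -6.892883335093882e-05 725
-0.01 z top -0.059698600363556675 y -0.00023900104718967922 395
0.01 z top -0.10327230570061886 y -8.109594194822232e-05 385
0.02 z top -0.057551865276393416 y -5.8728598555127416e-05 986
0.03 z top -0.05758037119741695 y 4.572853978645e-05 1069
0.04 z top -0.05765783125685272 y -2.684722732981641e-05 1145
0.05 z top -0.0577352167707955 y 8.303482737260885e-05 1243
0.06 z top -0.05780897997373814 y -3.2653148099936503e-05 1326
0.07 z top -0.05790181789014971 y 9.018360825950502e-05 1436
0.08 z top -0.05797194155186071 y 5.424642494351265e-05 1551
0.09 z top -0.05791832604155331 y 9.249308486181454e-05 1622
0.1 z top -0.05625599990073577 y -0.0001456588126812217 35
band gap x 0.09578429692860262 0.12409019286496561 ends -0.03513910917631717 0.12572044851976993
t 21.3 tcp [0.5324 0.2506 0.1008] yaw 174.7903795327865 tilt [ 0.0021  0.0008 -1.    ] gap 0.015451068620234286 F [ 0.1676  0.2338 -0.8072]
tool shift to target [-0.0081 -0.5607  0.0003]
turn [ 0.055   0.1168 -0.4096]
```

```bash
python3 -m creep '[[0,-0.02,0,0,0,0],[-0.001,-0.06,0,0,0,0],[-0.002,-0.1,0,0,0,0],[-0.002,-0.14,0,0,0,0],[-0.003,-0.18,0,0,0,0],[-0.004,-0.22,0,0,0,0],[-0.004,-0.26,0,0,0,0],[-0.005,-0.3,0,0,0,0]]'
python3 -m creep '[[0,-0.04,0,0,0,0],[-0.001,-0.08,0,0,0,0],[-0.002,-0.12,0,0,0,-0.1],[-0.002,-0.16,0,0,0,-0.2],[-0.003,-0.2,0,0,0,-0.3],[-0.003,-0.235,0,0,0,-0.4],[-0.003,-0.26,0,0,0,-0.4],[-0.003,-0.26,0,0,0,-0.4]]'
python3 -m creep '[[0,0,0,0,0,0],[0,0,0,0,0,0],[0,0,0,0,0,0],[0,0,0,0,0,0],[0,0,0,0,0,0],[0,0,0,0,0,0],[0,0,0,0,0,0],[0,0,0,0,0,0]]'
python3 go.py .4895 -.3078 .025 175.2
python3 - <<'E'
from rack import *
c=env.camera_params('wrist');p,d=env.read_camera('wrist');cv2.imwrite('pics/w11.png',p)
v,u=np.mgrid[:420,:560];P=np.stack([(u-c['cx'])/c['fx'],-(v-c['cy'])/c['fy'],-np.ones(u.shape)],-1)*d[...,None]
P=P@rot(c['orientation']).T+c['position']
m=cv2.inRange(cv2.cvtColor(p,cv2.COLOR_BGR2HSV),(15,140,40),(32,255,255))>0
for x in(.42,.44,.46,.48,.51):
  for y0 in (-.148,-.228):
    k=m&(abs(P[...,0]-x)<.005)&(abs(P[...,1]-y0)<.02)&(P[...,2]>.03)&(P[...,2]<.06)
    if k.sum()>10: print(y0,x,'y',(P[k][:,1].min()+P[k][:,1].max())/2,k.sum())
E
```

```text
clock: 22.1
tcp_pos: [0.5079, -0.0501, 0.0985]
orientation: [-0.001, 0.045, 0.999, 0.0]
wrist_force: [0.7, 0.3, -0.7]
finger_gap: 0.0152
clock: 22.9
tcp_pos: [0.4877, -0.3111, 0.0982]
orientation: [-0.001, 0.044, 0.999, -0.0]
wrist_force: [-0.3, -0.1, -0.9]
finger_gap: 0.0146
clock: 23.7
tcp_pos: [0.4887, -0.308, 0.0997]
orientation: [-0.0, 0.042, 0.999, -0.0]
wrist_force: [0.5, 0.1, -0.9]
finger_gap: 0.015
t 23.7 tcp [ 0.4887 -0.308   0.0997] yaw 175.1944450681693 tilt [-0. -0. -1.] gap 0.014950004941948208 F [ 0.4877  0.1236 -0.9194]
tool shift to target [-0.0008  0.0002  0.0747]
turn [-0.0019 -0.0022 -0.0056]
-0.148 0.42 y -0.14333029814767134 462
-0.228 0.42 y -0.22155772928158585 418
-0.148 0.44 y -0.1437212561442069 470
-0.228 0.44 y -0.22283915681927507 349
-0.148 0.46 y -0.1450461584683752 227
-0.228 0.46 y -0.22476384658256668 333
-0.148 0.48 y -0.14736209274538653 396
-0.228 0.48 y -0.2268500024210836 299
-0.148 0.51 y -0.15155395714789488 84
-0.228 0.51 y -0.22880604331733367 290
```

```bash
python3 -m creep '[[-0.001,0,0.012,0,0,0],[-0.001,0.001,0.024,0,0,0],[-0.001,0.001,0.036,0,0,0],[-0.001,0.001,0.048,0,0,0],[-0.001,0.001,0.06,0,0,0],[-0.001,0.001,0.07,0,0,0],[-0.001,0.001,0.075,0,0,0],[-0.001,0.001,0.075,0,0,0]]'
python3 -m creep '[[0,0,0.005,0,0,0],[0,0,0.01,0,0,0],[0,0,0.015,0,0,0],[0,0,0.02,0,0,0],[0,0,0.025,0,0,0],[0,0,0.03,0,0,0],[0,0,0.033,0,0,0],[0,0,0.034,0,0,0]]'
python3 go.py .4895 -.3078 -.0075 175.2; python3 inhand.py | sed -n '1p;6p;12p;$p'
```

```text
clock: 24.55
tcp_pos: [0.4892, -0.3067, 0.0237]
orientation: [-0.001, 0.042, 0.999, 0.001]
wrist_force: [-0.3, 0.9, -1.5]
finger_gap: 0.0152
clock: 25.35
tcp_pos: [0.49, -0.307, -0.0076]
orientation: [0.0, 0.042, 0.999, -0.0]
wrist_force: [-5.3, 5.4, 20.7]
finger_gap: 0.0154
t 25.35 tcp [ 0.49   -0.307  -0.0076] yaw 175.20408859151257 tilt [ 0.0008 -0.0004 -1.    ] gap 0.01538490102890697 F [-5.3337  5.3867 20.7281]
tool shift to target [ 0.0005 -0.0008 -0.0001]
turn [-0.017   0.0482  0.0041]
-0.03 z top -0.05735834524272721 y -0.00030570726621707064 589
0.03 z top -0.05754178094496847 y -0.0011736587070736567 1077
0.09 z top -0.05774114011609181 y 7.819058925714797e-05 1543
band gap x -0.0026659447178316504 0.007374974280143443 ends -0.043880837990883007 0.0950623875617423
```

```bash
python3 -m creep '[[0,0,0,0,0,0],[0,0,0,0,0,0],[0,0,0,0,0,0],[0,0,0,0,0,0],[0,0,-0.03,0,0,0],[0,0,-0.07,0,0,0],[0,0,-0.11,0,0,0],[0,0,-0.15,0,0,0]]' 0.05 60
python3 -m creep '[[-0.02,0,-0.02,0,0,0],[-0.02,0,-0.02,0,0,0],[-0.02,0,-0.02,0,0,0],[-0.02,0,-0.02,0,0,0],[-0.02,0,-0.02,0,0,0],[-0.02,0,-0.02,0,0,0],[-0.02,0,-0.02,0,0,0],[-0.02,0,-0.02,0,0,0]]'
python3 - <<'E'
from rack import *
c=env.camera_params('wrist');p,d=env.read_camera('wrist');cv2.imwrite('pics/w12.png',p)
v,u=np.mgrid[:420,:560];P=np.stack([(u-c['cx'])/c['fx'],-(v-c['cy'])/c['fy'],-np.ones(u.shape)],-1)*d[...,None]
P=P@rot(c['orientation']).T+c['position']
m=cv2.inRange(cv2.cvtColor(p,cv2.COLOR_BGR2HSV),(15,140,40),(32,255,255))>0
for y0 in (-.148,-.228,-.308):
  k=m&(abs(P[...,1]-y0+.09*(P[...,0]-.495))<.02)&(P[...,2]>.03)&(P[...,2]<.075)
  Q=P[k];A=[]
  for x in np.arange(.40,.57,.01):
    j=abs(Q[:,0]-x)<.005
    if j.sum()>20:A.append((x,np.percentile(Q[j,2],90),(Q[j,1].min()+Q[j,1].max())/2))
  A=np.array(A);t=np.sort(Q[:,0]);t=t[t>.44];t=t[t<.55];g=np.diff(t);i=g.argmax()
  print('z top %.4f..%.4f'%(A[:,1].min(),A[:,1].max()),'yaw',np.degrees(np.polyfit(A[:,0],A[:,2],1)[0]),'y@.495',np.interp(.495,A[:,0],A[:,2]),'band',(t[i]+t[i+1])/2,g[i],'x0',Q[:,0].min())
E
```

```text
clock: 26.2
tcp_pos: [0.4895, -0.3069, 0.1418]
orientation: [-0.0, 0.042, 0.999, 0.0]
wrist_force: [0.5, 0.1, -0.6]
finger_gap: 0.0502
clock: 27.0
tcp_pos: [0.5095, -0.3087, 0.1604]
orientation: [-0.0, 0.042, 0.999, 0.0]
wrist_force: [-0.3, 0.5, -0.4]
finger_gap: 0.0498
z top 0.0499..0.0504 yaw -4.386807924973265 y@.495 -0.14876304331930287 band 0.5018143792000954 0.018385994322653254 x0 0.4082959252113443
z top 0.0500..0.0507 yaw -4.602393890669694 y@.495 -0.2278646669889993 band 0.4938686460063229 0.019031266811053826 x0 0.4004523358406966
z top 0.0499..0.0506 yaw -4.7664069271576714 y@.495 -0.3075843285753609 band 0.4886432558893684 0.019476332136584285 x0 0.3951634257618676
```

View pics/w12.png

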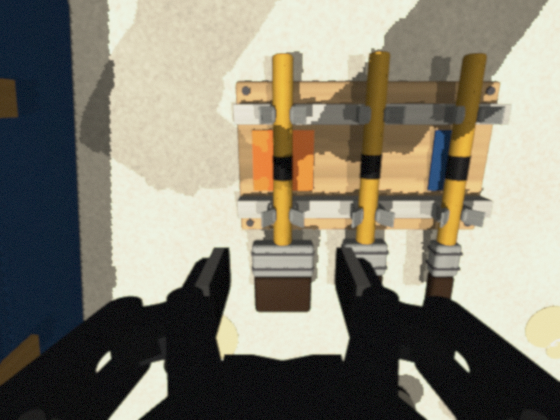

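All three bands line up at (283,167), (371,167) and (458,168), all tops are at z ≈ 0.050, and the gripper is clear. Handing in.

```bash
python3 -c "
from workcell import env
print(env.hand_in())"
```

```text
the job is handed in; nothing more can be done
None
```

Both yellow brushes are clipped into the rack and the job is handed in at about 27 s on the clock. The small brush is over the blue tag and the large one over the orange.

**Last checks:**
- **Height:** both handle tops measure 0.050 m, the same as the medium brush and what a seated handle should read.
- **Position:** the bands line up with the medium brush's band to within a few mm. The handles are about 80 mm apart and within about 0.5° of the medium's direction.
- **Release:** the gripper is open and well clear of everything.
- **Red brush:** I never touched it, and it was still in place when I last looked, at about 8 s. I did not measure it again at the end.

**What went wrong or disagreed:**
- **First approach:** it ran into joint 6's limit, so I switched to the half-turned grasp.
- **First grasp:** it closed on nothing. Wrist and scene depth both showed the fingertips about 33 mm higher than the reported TCP, so I corrected for that from then on.
- **Second grasp:** I thought it had caught the handle too high, so I regripped lower before lifting.
- **Grip reading:** the gripper showed 15–16 mm on the 18 mm handles, but both were held securely.
- **Scene-camera handle measurements:** the early ones were contaminated, so I did not use them.

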